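# Load the socket selector in tightening sequence

### The job

The four impact sockets stand on the kit rail in the order in which they will be used, counted from the rail's yellow tab. Move them into the pockets of the grey socket selector in the same order, counted from its red end, so that the station calls up the right torque for each one. Keep the sockets upright, set each one gently down to the bottom of its pocket, and leave the ratchet wrench, the oil can and the red bottle where they are.

Things in the scene. Friction and masses are not known exactly. Their poses are not given: they have to be found in the camera images.
- kit_rail: Rail the sockets arrive on: aluminium bar 46 x 262 mm, fixed, yellow pull tab beyond its +y end. Origin: middle of the bar at worktop height; y axis along the row, towards the tab. Four cups stand on it at x = 0, y = +84, +28, -28, -84 mm. The first place is next to the yellow tab (+84 mm), the fourth at the other end (-84 mm).
- socket_selector: Where the sockets go: grey tray 66 x 268 mm, 39 mm high, fixed, -y end red, +y end black. Origin: middle of the tray at worktop height; y axis along the row, from red to black end. Four equal round pockets at x = 0, y = -84 (first, next to the red end), -28, +28, +84 mm (fourth): 42 mm wide with 3 mm chamfer, 14 mm deep, flat floor 23 mm, mouth 37 mm above the worktop.
- socket_blue: Loose impact socket with blue sleeve: upright dark steel cylinder 62 mm high, 28 mm across, square hole in the top, about 160 g; starts in the blue cup. Origin: centre of its underside; z up along it. Grip it from above across the sleeve, 20 to 50 mm above the underside; the top 12 mm are about 5 mm narrower.
- socket_yellow: Loose impact socket with yellow sleeve: upright dark steel cylinder 62 mm high, 30 mm across, square hole in the top, about 190 g; starts in the yellow cup. Origin: centre of its underside; z up along it. Grip it from above across the sleeve, 20 to 50 mm above the underside; the top 12 mm are about 5 mm narrower.
- socket_red: Loose impact socket with red sleeve: upright dark steel cylinder 62 mm high, 33 mm across, square hole in the top, about 220 g; starts in the red cup. Origin: centre of its underside; z up along it. Grip it from above across the sleeve, 20 to 50 mm above the underside; the top 12 mm are about 5 mm narrower.
- socket_green: Loose impact socket with green sleeve: upright dark steel cylinder 62 mm high, 36 mm across, square hole in the top, about 250 g; starts in the green cup. Origin: centre of its underside; z up along it. Grip it from above across the sleeve, 20 to 50 mm above the underside; the top 12 mm are about 5 mm narrower.
- cup_blue: Round blue cup, 49 mm outside, 42 mm inside, 18 mm high, fixed on the kit rail; the blue socket starts in it. Its place on the rail, which it keeps, is the blue socket's place in the sequence. Origin: centre of its underside, 12 mm above the worktop; inner floor 16 mm, rim 30 mm above the worktop. z up.
- cup_yellow: Round yellow cup, 49 mm outside, 42 mm inside, 18 mm high, fixed on the kit rail; the yellow socket starts in it. Its place on the rail, which it keeps, is the yellow socket's place in the sequence. Origin: centre of its underside, 12 mm above the worktop; inner floor 16 mm, rim 30 mm above the worktop. z up.
- cup_red: Round red cup, 49 mm outside, 42 mm inside, 18 mm high, fixed on the kit rail; the red socket starts in it. Its place on the rail, which it keeps, is the red socket's place in the sequence. Origin: centre of its underside, 12 mm above the worktop; inner floor 16 mm, rim 30 mm above the worktop. z up.
- cup_green: Round green cup, 49 mm outside, 42 mm inside, 18 mm high, fixed on the kit rail; the green socket starts in it. Its place on the rail, which it keeps, is the green socket's place in the sequence. Origin: centre of its underside, 12 mm above the worktop; inner floor 16 mm, rim 30 mm above the worktop. z up.
- wrench: Bystander, leave alone: ratchet wrench with black and yellow handle, 73 x 270 x 38 mm, lying on the worktop to the left. Origin: centre of its underside. Beyond it a fixed keyboard tray hangs about 0.17 m over the worktop, at about x 0.47 to 0.63, y 0.12 to 0.58 m: bring the arm round in front of it.
- oiler: Bystander, leave alone: blue oil can with a long thin bent spout, 71 x 121 mm, 192 mm high, standing at the back right. Origin: centre of its underside.
- bottle: Bystander, leave alone: small red bottle with a white nozzle, 34 mm across, 103 mm high, standing at the right edge of the worktop. Origin: centre of its underside.

How it is judged:
By the outcome, as a careful person would: the job done as asked, in the order asked, and still so for the second after the job is handed in, with the robot touching nothing.
It also fails if it takes over 99 s, if anything falls off the work surface, if the arm or the gripper's body presses on something with over 40 N, if the wrist force passes 120 N, or if a joint passes its speed limit or range.

### The arm

A 6-joint arm with a two-finger parallel gripper is mounted at the origin on a cart in front of the work surface, level with it; the furniture and walls round the work are solid. World frame = base frame: x ahead of the robot, y to its left, z up, the work surface at z = 0. Lengths are in m, angles in rad, forces in N, time in s.
With the tool pointing down it reaches from about 0.25 to 0.725 m from the base axis. Payload 4 kg.
Tool frame: the origin (TCP) lies on the centre line of the jaws, within the pads' length; the fingertips stand ahead of it and the grasp point (between the pads) lies 3 mm ahead of it (bot.tcp_to_tips is the z of the fingertips in the tool frame, in m); z points along the fingers, y is the line along which they close (so a half turn about z gives the same grasp; the last joint's range is limited). The gripper opens to 85 mm and grips with 20 to 120 N. Pads are 22 mm wide; open, the fingers measure 114 mm over their backs; the gripper's body (76 mm by 85 mm) begins 54 mm behind the grasp point. The pads swing forward as they close: fully open they stand 13 mm farther back than shut.
Start: joints at [-1.317, 0.241, 0.005, 1.335, 0, 1.571], TCP at [0.126, -0.484, 0.253] pointing down, gripper open.
Joint ranges: [-2.72, 2.72], [-1.05, 1.87], [-1.09, 1.28], [-1.99, 2.15], [-1.42, 1.44], [-3.14, 3.14]. Speed limits (rad/s): [2.79, 2.79, 3.14, 3.14, 3.14, 3.14].

### API

Orientations are given as a unit quaternion [x, y, z, w].
In Python, from workcell import telemetry, camera, camera_params, ticket, boxes_of, cut_out, spot_point, bot gives the robot as it stands.
- The arm moves only by the shell command python3 -m creep 'ROWS'. ROWS is text: rows parted by semicolons, each of 5 numbers parted by spaces: the opening, from 0 (shut) to 1 (fully open), then the shift along the tool's x, y, z in units of 150 mm (1.0 is 150 mm), then the turn about the tool's z in units of 180 degrees (1.0 is 180 degrees). In form: claw x y z turn; .... A call has 1 to 12 rows; each row is the pose to reach, as a shift and turn from the pose commanded when the call began, along the tool's axes at that moment, turning the shorter way round; what a row does not reach only later rows make up. A row lasts 1/8 s, in which the tool goes at most 62.5 mm and 10.7 degrees, less where a joint would pass 70% of its speed; a pose out of reach is approached as far as the arm can. A call with a number of a shift or a turn outside -1 to 1 is refused whole. A call with a gripper value outside its range is refused whole. The fingers move at their own pace and stop on an object; the grip force is fixed at half the most. Time passes only in rows, so rows that repeat a pose let the fingers close. It gives the time, the measured TCP pose, the force, the opening and the grip force at its end, in the units of the state.
- telemetry.get_obs(): the state, without advancing time (a new reading comes with each control period).
- camera(name): name is "side" or "top"; returns the picture (384x512x3 uint8, red, green, blue); there is no depth.
- camera_params(name): a dict with "camera_matrix" (3x3 intrinsics, pixels), "eye" and "attitude" of the camera in the world. Camera axes: x right, y down, z forward; pixel columns grow to the right and rows downward; lengths in m; the calibration is good to about 2 mm. A picture is of the moment at which its call begins. camera_params takes no time and is no camera call.
- ticket.job_done(): hands the job in; it is judged then, once.
Trained networks look in the newest picture that a camera, given by its name, has taken for a name from the list of things; names that differ only in an ending like _2 or _b are one class to them, and where a whole thing is asked for, a point or a joint stands for the part that bears it (a point fixed in the world has none). Each returns a list of dicts, best first, with "conf" (0 to 1); they miss things now and then, are a little off and sometimes report something else, mostly with a low value. They report only what shows in the picture. A call takes as long as a camera call.
- boxes_of(thing, camera): "at" ([x, y, z] in m, in world coordinates, good to about 4 mm: the middle of the surface that is visible of it).
- cut_out(thing, camera): "pixels" (384x512 bool, what is visible of it).
- spot_point(thing, camera): "at" ([x, y, z] in m, in world coordinates, good to about 4 mm: a listed point, or the origin of a listed thing).
The state is a dict: "clock": time; "joint_pos": joint angles; "joint_vel": joint speeds; "tau": joint torques, N m; "eef_pos": TCP position; "tool_rot": TCP orientation; "ft_force": force on the tool from outside, world axes, zero at the start; "ft_torque": the same for the moment, N m; "grip_width": finger opening in m; "grasp_force": force on a finger pad.
Only numpy, scipy, OpenCV 4.12 (cv2) and the standard library are available. Lean on these libraries where they do the work, as an engineer would, in place of code of your own. Each camera call takes 0.05 s, during which the arm holds its last target. There are 200 camera calls.

## Working session

There is one attempt and no reset: what is moved stays moved. The work goes in short steps, Python scripts to look and compute and a shell command to move; the robot and the scene stay as the last step left them, time stands still between calls to the robot, and variables do not carry over. Pictures are saved under pics/ and viewed, at most 14 in all, crops included, and the job is handed in when it is done.

```bash
ls; mkdir -p pics; python3 - <<'E'
from workcell import telemetry,camera,camera_params,spot_point,boxes_of,bot
import cv2,numpy as np
o=telemetry.get_obs();print(o['clock'],o['eef_pos'],o['tool_rot'],o['grip_width'],bot.tcp_to_tips)
for c in('top','side'):
    cv2.imwrite(f'pics/{c}0.png',camera(c)[:,:,::-1])
    p=camera_params(c);print(c,p)
    for t in['kit_rail','socket_selector']+[a+b for a in('socket_','cup_') for b in('blue','yellow','red','green')]+['wrench','oiler','bottle']:
        print(t,[(np.round(d['at'],3).tolist(),round(d['conf'],2)) for d in spot_point(t,c)[:2]])
print(telemetry.get_obs()['clock'])
E
```

```text
pics
0.0 [ 0.12538029 -0.48341658  0.25241337] [ 9.91961813e-01  1.26533226e-01 -1.29796418e-04 -1.04273487e-03] 0.08554169643264449 0.022
top {'camera_matrix': array([[410.38060999,   0.        , 252.93278516],
       [  0.        , 410.38060999, 187.81915046],
       [  0.        ,   0.        ,   1.        ]]), 'eye': array([ 0.47633214, -0.08614342,  0.98984643]), 'attitude': array([-0.70485915,  0.70706195, -0.03556127,  0.0444114 ])}
kit_rail [([0.445, -0.204, 0.013], 0.64), ([0.45, -0.175, 0.003], 0.55)]
socket_selector [([0.61, -0.097, -0.001], 0.73)]
socket_blue [([0.459, -0.153, 0.016], 0.49), ([0.446, -0.204, 0.012], 0.41)]
socket_yellow [([0.432, -0.26, 0.018], 0.57), ([0.458, -0.154, 0.017], 0.26)]
socket_red [([0.445, -0.203, 0.015], 0.64)]
socket_green [([0.475, -0.096, 0.017], 0.66), ([0.45, -0.18, 0.001], 0.4)]
cup_blue [([0.459, -0.153, 0.011], 0.74)]
cup_yellow [([0.432, -0.26, 0.013], 0.77), ([0.54, -0.393, -0.002], 0.18)]
cup_red [([0.445, -0.203, 0.009], 0.58)]
cup_green [([0.471, -0.097, 0.011], 0.63), ([0.708, -0.358, -0.003], 0.63)]
wrench [([0.429, -0.263, 0
[... 478 characters left out ...]
, -0.147, 0.008], 0.75), ([0.453, -0.173, -0.003], 0.69)]
socket_selector [([0.612, -0.097, -0.001], 0.95), ([0.458, -0.148, 0.022], 0.2)]
socket_blue [([0.458, -0.152, 0.02], 0.67), ([0.611, -0.097, 0.002], 0.67)]
socket_yellow [([0.43, -0.258, 0.018], 0.71)]
socket_red [([0.45, -0.203, 0.016], 0.93), ([0.457, -0.15, 0.011], 0.58)]
socket_green [([0.469, -0.095, 0.016], 0.72), ([0.716, -0.356, 0.001], 0.51)]
cup_blue [([0.453, -0.174, -0.003], 0.64)]
cup_yellow [([0.429, -0.258, 0.012], 0.83)]
cup_red [([0.445, -0.201, 0.01], 0.41)]
cup_green [([0.472, -0.094, 0.013], 0.37)]
wrench [([0.468, 0.2, -0.001], 0.89)]
oiler [([0.715, -0.356, 0.001], 0.75)]
bottle [([0.545, -0.39, 0.0], 0.67)]
1.4
```

View pics/top0.png

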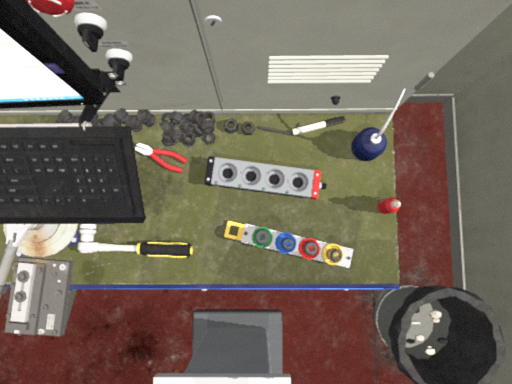

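View pics/side0.png

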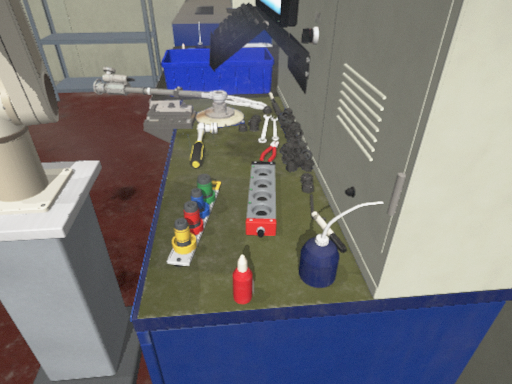

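The top view shows the tab at (235,230), then green (263,237), blue (286,243), red (310,248) and yellow (334,254). The selector's red end is at (318,184), with pockets at about x = 299, 275, 251 and 228. Next I'll fit the rail and selector accurately.

```bash
cat > h.py <<'E'
import numpy as np,cv2
from scipy.spatial.transform import Rotation as R
from workcell import camera_params,telemetry
def proj(c,P):
    p=camera_params(c);P=np.atleast_2d(P)
    q=(P-p['eye'])@R.from_quat(p['attitude']).as_matrix()
    q=q@p['camera_matrix'].T
    return q[:,:2]/q[:,2:]
def ray(c,uv,z):
    p=camera_params(c);uv=np.atleast_2d(uv)
    d=np.c_[uv,np.ones(len(uv))]@np.linalg.inv(p['camera_matrix']).T@R.from_quat(p['attitude']).as_matrix().T
    return p['eye']+d*((z-p['eye'][2])/d[:,2])[:,None]
def circ(c,r,n=40):
    a=np.linspace(0,2*np.pi,n);return np.c_[c[0]+r*np.cos(a),c[1]+r*np.sin(a),np.full(n,c[2])]
E
python3 - <<'E'
from h import *
from workcell import camera,cut_out
img={c:cv2.imread(f'pics/{c}0.png') for c in('top','side')}
for c in img: camera(c)
# selector: mask -> outline rect on plane
for c,th,z,in [('top','socket_selector',.039)]:
    m=cut_out(th,c)[0]['pixels'].astype(np.uint8)
    v,u=np.nonzero(m);P=ray(c,np.c_[u,v],z)[:,:2].astype(np.float32)
    print(th,cv2.minAreaRect(P),len(u))
    m=cut_out('kit_rail',c)[0]['pixels'];v,u=np.nonzero(m);P=ray(c,np.c_[u,v],.012)[:,:2].astype(np.float32);print(cv2.minAreaRect(P))
# dark pocket floor circles: from gray contours
seed=np.array([[299,181],[275,177],[251,174],[228,172]]);print(ray('top',seed,.037).round(4))
ctr=np.array([.611,-.097]);
d=ray('top',seed,.037)[:,:2];d=(d[3]-d[0]);d/=np.linalg.norm(d);print('dir',d)
rc=np.array([.4515,-.177]);rd=np.array([.0400,.1635]);rd/=np.linalg.norm(rd)
outs=[]
for c,(x0,y0,w,h) in {'top':(195,145,170,130),'side':(150,150,150,130)}.items():
    s=4;im=cv2.resize(img[c][y0:y0+h,x0:x0+w],None,fx=s,fy=s,interpolation=cv2.INTER_CUBIC)
    def dr(P,col):
        q=((proj(c,P)-[x0,y0]+.5)*s).astype(int);cv2.polylines(im,[q],False,col,1)
    for k in(-84,-28,28,84):
        dr(circ([*(ctr+d*k/1e3),.037],.021+.003),(0,255,255))
        dr(circ([*(rc+rd*k/1e3),.030],.0245),(255,0,255))
    n=np.array([d[1],-d[0]])
    dr([[*(ctr+d*a*.134+n*b*.033),.039] for a,b in((-1,-1),(-1,1),(1,1),(1,-1),(-1,-1))],(0,255,0))
    cv2.imwrite(f'pics/ov_{c}.png',im)
E
```

```text
socket_selector ((0.6089706420898438, -0.10156004130840302), (0.2842833995819092, 0.06991741806268692), 81.61193084716797) 3285
((0.4568006694316864, -0.15501835942268372), (0.3012596368789673, 0.04663366824388504), 76.79011535644531)
[[ 0.6003 -0.1821  0.037 ]
 [ 0.6099 -0.1261  0.037 ]
 [ 0.6173 -0.0699  0.037 ]
 [ 0.6223 -0.0158  0.037 ]]
dir [0.13115313 0.99136212]
```

View pics/ov_top.png

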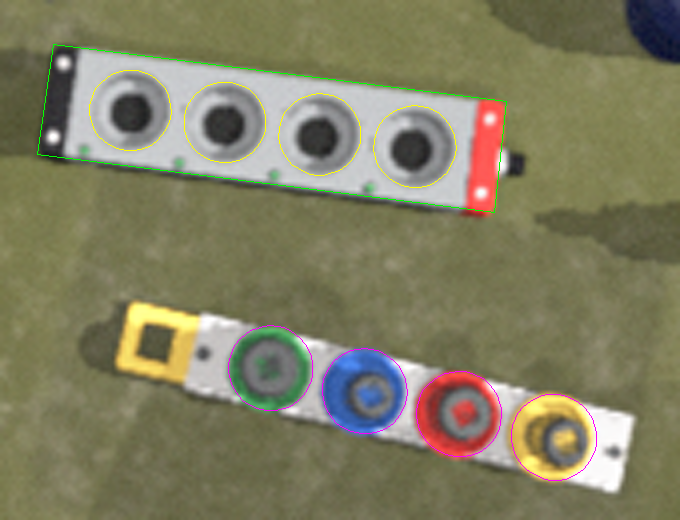

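View pics/ov_side.png

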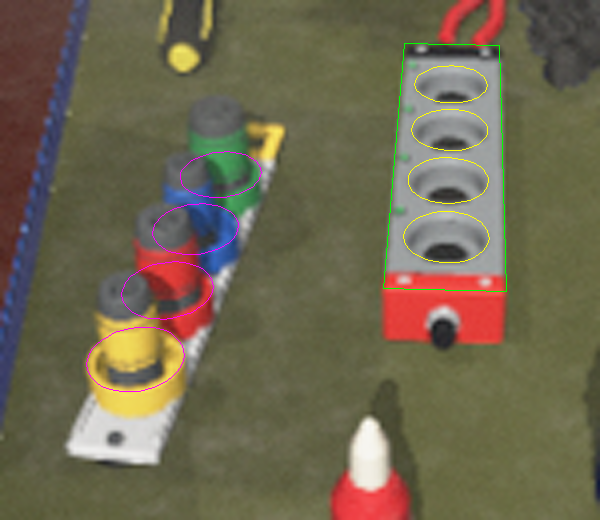

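The overlays match both views: rims and pockets coincide within about 1 mm. Sockets stand off-centre in their cups, so I'll measure each top and compute the first move.

```bash
cat >> h.py <<'E'
rc=np.array([.4515,-.177]);rd=np.array([.2376,.9714]);sc=np.array([.611,-.0975]);sd=np.array([.1312,.9914])
YR=np.degrees(np.arctan2(rd[1],rd[0]));YS=np.degrees(np.arctan2(sd[1],sd[0]))
PK={k:sc+sd*v for k,v in zip(('green','blue','red','yellow'),(-.084,-.028,.028,.084))}
def go(x,y,z,yaw):
    o=telemetry.get_obs();r=R.from_quat(o['tool_rot'])
    X=r.apply([1,0,0]);cur=np.degrees(np.arctan2(X[1],X[0]))
    s=r.inv().apply(np.array([x,y,z])-o['eef_pos'])/.15
    print('shift',s.round(3),'turn',round(-((yaw-cur+180)%360-180)/180,4),'tcp',o['eef_pos'].round(4),'yaw',round(cur,1),'tilt',r.apply([0,0,1]).round(3),'F',o['ft_force'].round(1),'w',round(o['grip_width'],4),'t',o['clock'])
E
python3 - <<'E'
from h import *
t={'green':(268,368),'blue':(372,396),'red':(464,412),'yellow':(565,440)}
s={'green':(217,110),'blue':(187,165),'red':(163,220),'yellow':(123,285)}
for i,k in enumerate(t):
    a=ray('top',np.array(t[k])/4+[194.5,144.5],.078)[0];b=ray('side',np.array(s[k])/4+[149.5,149.5],.078)[0]
    print(k,a.round(4),b.round(4),'cup',(rc+rd*(.084-.056*i)).round(4),'pocket',PK[k].round(4))
go(.4715,-.0954,.16,YR)
E
```

```text
green [ 0.4718 -0.0935  0.078 ] [ 0.473  -0.0988  0.078 ] cup [ 0.4715 -0.0954] pocket [ 0.6    -0.1808]
blue [ 0.4564 -0.1506  0.078 ] [ 0.4577 -0.1553  0.078 ] cup [ 0.4582 -0.1498] pocket [ 0.6073 -0.1253]
red [ 0.4476 -0.201   0.078 ] [ 0.4473 -0.2058  0.078 ] cup [ 0.4448 -0.2042] pocket [ 0.6147 -0.0697]
yellow [ 0.4323 -0.2559  0.078 ] [ 0.4307 -0.2583  0.078 ] cup [ 0.4315 -0.2586] pocket [ 0.622  -0.0142]
shift [ 2.883 -1.928  0.622] turn -0.3429 tcp [ 0.1255 -0.484   0.2533] yaw 14.5 tilt [-0.  0. -1.] F [-0.1 -0.1 -0.3] w 0.0855 t 1.6
```

```bash
python3 -m creep '1 0.2 -0.15 0 -0.04;1 0.45 -0.3 0 -0.1;1 0.72 -0.48 0 -0.15;1 0.98 -0.65 0 -0.2;1 0.98 -0.65 0 -0.25'; python3 -c "
from h import *
go(.4722,-.096,.16,YR)"
```

```text
clock: 2.22
eef_pos: [0.245, -0.3506, 0.2535]
tool_rot: [0.865, 0.501, 0.0, 0.0]
ft_force: [-0.2, -0.1, -0.1]
grip_width: 0.0854
grasp_force: 0.0
shift [2.226 0.468 0.625] turn -0.0896 tcp [ 0.245  -0.3506  0.2535] yaw 60.1 tilt [ 0.001  0.    -1.   ] F [-0.2 -0.1 -0.1] w 0.0854 t 2.225
```

```bash
python3 -m creep '1 0.25 0.05 0 -0.04;1 0.5 0.1 0 -0.09;1 0.75 0.16 0 -0.09;1 1 0.2 0.05 -0.09;1 1 0.2 0.1 -0.09;1 1 0.2 0.1 -0.09'; python3 -c "
from h import *
go(.4722,-.096,.16,YR)"
```

```text
clock: 2.98
eef_pos: [0.3447, -0.2385, 0.2378]
tool_rot: [0.789, 0.614, -0.0, -0.001]
ft_force: [-0.3, 0.3, 0.1]
grip_width: 0.0852
grasp_force: 0.0
shift [1.13  0.591 0.518] turn -0.0027 tcp [ 0.3447 -0.2385  0.2378] yaw 75.8 tilt [-0.001  0.    -1.   ] F [-0.3  0.3  0.1] w 0.0852 t 2.975
```

```bash
python3 -m creep '1 0.25 0.13 0 0;1 0.5 0.26 0 0;1 0.75 0.39 0 0;1 1 0.5 0.05 0;1 1 0.59 0.2 0;1 1 0.59 0.4 -0.002;1 1 0.59 0.5 -0.002;1 1 0.59 0.5 -0.002;1 1 0.59 0.5 -0.002'; python3 -c "
from h import *
go(.4722,-.096,.059,YR)"
```

```text
clock: 4.1
eef_pos: [0.4684, -0.116, 0.1642]
tool_rot: [0.788, 0.616, 0.0, 0.001]
ft_force: [0.9, 0.4, 0.5]
grip_width: 0.0854
grasp_force: 0.0
shift [ 0.135 -0.008  0.701] turn -0.0013 tcp [ 0.4684 -0.116   0.1642] yaw 76.0 tilt [ 0.001 -0.    -1.   ] F [0.9 0.4 0.5] w 0.0854 t 4.1
```

```bash
python3 -m creep '1 0.135 -0.008 0.1 0;1 0.135 -0.008 0.3 0;1 0.135 -0.008 0.5 0;1 0.135 -0.008 0.65 0;1 0.135 -0.008 0.7 0;1 0.135 -0.008 0.7 0;1 0.135 -0.008 0.7 0'; python3 - <<'E'
from h import *
from workcell import camera
go(.4722,-.096,.059,YR)
a=camera('side')[100:260,130:330,::-1];b=camera('top')[150:300,190:390,::-1]
cv2.imwrite('pics/a.png',cv2.resize(np.vstack([a,b]),None,fx=1.9,fy=1.9))
E
```

```text
clock: 4.97
eef_pos: [0.4727, -0.0954, 0.0596]
tool_rot: [0.788, 0.616, 0.001, 0.001]
ft_force: [-0.5, -0.1, 0.1]
grip_width: 0.0853
grasp_force: 0.0
shift [-0.005 -0.003  0.004] turn -0.0009 tcp [ 0.4727 -0.0954  0.0596] yaw 76.1 tilt [ 0.002 -0.    -1.   ] F [-0.5 -0.1  0.1] w 0.0853 t 4.975
```

View pics/a.png

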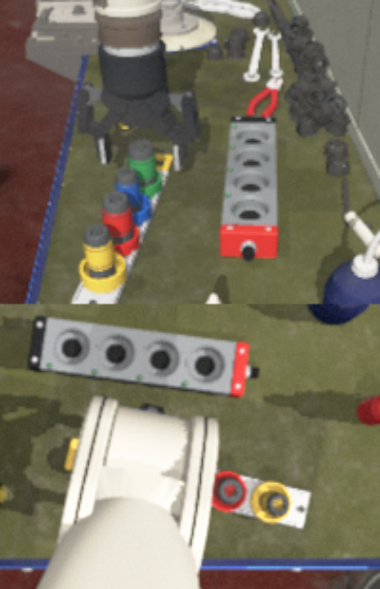

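The fingers straddle the green socket, clear of the cup, so I'll close.

```bash
python3 -m creep '0.6 0 0 0 0;0.3 0 0 0 0;0 0 0 0 0;0 0 0 0 0;0 0 0 0 0;0 0 0 0 0;0 0 0 0 0'; python3 -m creep '0 0 0 -0.1 0;0 0 0 -0.3 0;0 0 0 -0.5 0;0 0 0 -0.65 0;0 0 0 -0.65 0;0 0 0 -0.65 0'; python3 -c "
from h import *
go(*PK['green'],.155,YS)"
```

```text
clock: 5.95
eef_pos: [0.4721, -0.0952, 0.0587]
tool_rot: [0.787, 0.616, 0.0, 0.0]
ft_force: [0.5, 0.3, 5.5]
grip_width: 0.0348
grasp_force: 59.8
clock: 6.7
eef_pos: [0.4705, -0.0948, 0.1542]
tool_rot: [0.787, 0.616, -0.001, -0.001]
ft_force: [-0.2, -0.4, -3.3]
grip_width: 0.0343
grasp_force: 60.1
shift [-0.349  0.975 -0.008] turn -0.0353 tcp [ 0.4705 -0.0948  0.1542] yaw 76.1 tilt [-0.003  0.001 -1.   ] F [-0.2 -0.4 -3.3] w 0.0343 t 6.7
```

```bash
python3 -m creep '0 -0.03 0.1 -0.02 0;0 -0.1 0.3 -0.02 0;0 -0.2 0.55 -0.02 -0.02;0 -0.28 0.8 -0.01 -0.035;0 -0.34 0.94 -0.01 -0.035;0 -0.349 0.975 -0.01 -0.035;0 -0.349 0.975 -0.01 -0.035;0 -0.349 0.975 -0.01 -0.035;0 -0.349 0.975 -0.01 -0.035'; python3 - <<'E'
from h import *
from workcell import camera,spot_point,cut_out
go(*PK['green'],.066,YS)
im=camera('side')
for d in spot_point('socket_green','side')[:2]: print('sp',d)
a=im[90:270,200:350,::-1];s=3.3
a=cv2.resize(a,None,fx=s,fy=s)
p=telemetry.get_obs()['eef_pos']
for c in(circ([p[0],p[1],p[2]-.043],.018),circ([p[0],p[1],p[2]+.007],.018),circ([*PK['green'],.037],.024)):
    q=((proj('side',c)-[200,90]+.5)*s).astype(int);cv2.polylines(a,[q],False,(0,255,255),1)
cv2.imwrite('pics/b.png',a)
E
```

```text
clock: 7.82
eef_pos: [0.6005, -0.1805, 0.1575]
tool_rot: [0.752, 0.659, -0.0, -0.0]
ft_force: [-0.3, -0.1, -2.7]
grip_width: 0.0343
grasp_force: 60.5
shift [-0.003 -0.003  0.61 ] turn -0.0002 tcp [ 0.6005 -0.1805  0.1575] yaw 82.4 tilt [-0.  0. -1.] F [-0.3 -0.1 -2.7] w 0.0343 t 7.825
sp {'at': [0.5993, -0.1812, 0.1162], 'conf': 0.62}
```

View pics/b.png

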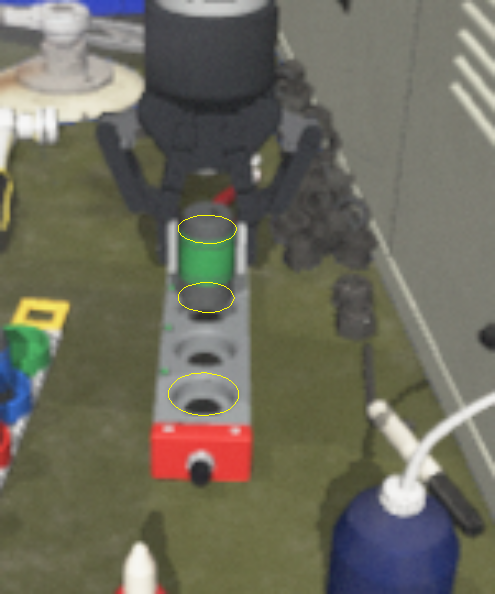

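The held socket sits on the tool axis, and the pocket outline matches the picture. I'll lower it, slowing near the bottom.

```bash
python3 -m creep '0 0 0 0.1 0;0 0 0 0.25 0;0 0 0 0.38 0;0 0 0 0.46 0;0 0 0 0.52 0;0 0 0 0.56 0;0 0 0 0.58 0;0 0 0 0.595 0;0 0 0 0.6 0;0 0 0 0.6 0'; python3 -c "
from h import *
go(*PK['green'],.0657,YS)"
```

```text
clock: 9.18
eef_pos: [0.6012, -0.1811, 0.0676]
tool_rot: [0.752, 0.659, 0.0, 0.0]
ft_force: [-0.3, 0.1, -2.3]
grip_width: 0.0344
grasp_force: 60.5
shift [ 0.001 -0.008  0.013] turn -0.0003 tcp [ 0.6012 -0.1811  0.0676] yaw 82.4 tilt [ 0. -0. -1.] F [-0.3  0.1 -2.3] w 0.0344 t 9.175
```

```bash
python3 -m creep '0 0 -0.004 0.005 0;0 0 -0.004 0.009 0;0 0 -0.004 0.013 0;0 0 -0.004 0.013 0'
```

```text
clock: 9.68
eef_pos: [0.6005, -0.181, 0.0658]
tool_rot: [0.752, 0.659, 0.0, 0.0]
ft_force: [-2.4, 0.8, 1.2]
grip_width: 0.0344
grasp_force: 60.7
```

It has touched the bottom (vertical force −2.3 → +1.2 N). I'll release and lift.

```bash
python3 -m creep '0.45 0 0 0 0;0.6 0 0 0 0;0.8 0 0 0 0;0.9 0 0 0 0;0.9 0 0 -0.1 0;0.9 0 0 -0.3 0;0.9 0 0 -0.5 0;1 0 0 -0.62 0;1 0 0 -0.62 0;1 0 0 -0.62 0'; python3 - <<'E'
from h import *
from workcell import camera,spot_point
go(.457,-.153,.155,YR)
camera('side')
for k in('green','blue','red','yellow'):
  for d in spot_point('socket_'+k,'side')[:1]: print(k,np.round(d['at'],4),d['conf'])
E
```

```text
clock: 10.92
eef_pos: [0.6002, -0.1808, 0.158]
tool_rot: [0.752, 0.659, -0.0, -0.0]
ft_force: [0.1, 0.3, -0.3]
grip_width: 0.0855
grasp_force: 0.0
shift [ 0.058 -0.97   0.021] turn 0.0341 tcp [ 0.6002 -0.1808  0.158 ] yaw 82.4 tilt [-0.001  0.    -1.   ] F [ 0.1  0.3 -0.3] w 0.0855 t 10.925
green [ 0.5989 -0.1815  0.0255] 0.61
blue [ 0.4567 -0.1476  0.0154] 0.48
red [ 0.4496 -0.2053  0.0176] 0.74
yellow [ 0.433  -0.2587  0.0154] 0.93
```

```bash
python3 -m creep '1 0.006 -0.1 0 0;1 0.018 -0.3 0 0.01;1 0.035 -0.6 0.02 0.02;1 0.06 -0.87 0.02 0.034;1 0.064 -0.97 0.02 0.034;1 0.064 -0.97 0.2 0.034;1 0.064 -0.97 0.4 0.034;1 0.064 -0.97 0.57 0.034;1 0.064 -0.97 0.64 0.034;1 0.064 -0.97 0.66 0.034;1 0.064 -0.97 0.66 0.034;1 0.064 -0.97 0.66 0.034';python3 -c "
from h import *
go(.457,-.152,.059,YR)"
```

```text
clock: 12.68
eef_pos: [0.4583, -0.1525, 0.0603]
tool_rot: [0.787, 0.618, 0.001, 0.001]
ft_force: [-0.4, -0.9, -0.5]
grip_width: 0.0854
grasp_force: 0.0
shift [ 0.001 -0.009  0.008] turn 0.0001 tcp [ 0.4583 -0.1525  0.0603] yaw 76.3 tilt [ 0.002 -0.001 -1.   ] F [-0.4 -0.9 -0.5] w 0.0854 t 12.675
```

```bash
python3 -m creep '0.6 0 -0.006 0.008 0;0.3 0 -0.006 0.008 0;0 0 -0.006 0.008 0;0 0 -0.006 0.008 0;0 0 -0.006 0.008 0;0 0 -0.006 0.008 0;0 0 -0.006 0.008 0;0 0 -0.006 0.008 0'; python3 -m creep '0 0 0 -0.1 0;0 0 0 -0.3 0;0 0 0 -0.5 0;0 0 0 -0.65 0;0 0 0 -0.65 0;0 0 0 -0.65 0'; python3 -c "
from h import *
go(*PK['blue'],.155,YS)"
```

```text
clock: 13.68
eef_pos: [0.4567, -0.152, 0.0585]
tool_rot: [0.787, 0.618, 0.0, 0.0]
ft_force: [-1.6, 0.8, 5.4]
grip_width: 0.0263
grasp_force: 59.2
clock: 14.42
eef_pos: [0.4559, -0.1517, 0.1543]
tool_rot: [0.786, 0.618, -0.001, -0.001]
ft_force: [0.2, 0.2, -2.0]
grip_width: 0.0265
grasp_force: 59.2
shift [ 0.411  0.939 -0.006] turn -0.0343 tcp [ 0.4559 -0.1517  0.1543] yaw 76.3 tilt [-0.002  0.001 -1.   ] F [ 0.2  0.2 -2. ] w 0.0265 t 14.425
```

```bash
python3 -m creep '0 0.04 0.1 -0.02 0;0 0.13 0.3 -0.02 0;0 0.24 0.55 -0.02 -0.02;0 0.34 0.78 -0.01 -0.034;0 0.4 0.91 -0.01 -0.034;0 0.41 0.937 -0.01 -0.034;0 0.41 0.937 -0.01 -0.034;0 0.41 0.937 -0.01 -0.034;0 0.41 0.937 -0.01 -0.034'; python3 - <<'E'
from h import *
from workcell import camera,spot_point,cut_out
go(*PK['blue'],.0655,YS)
im=camera('side')
for d in spot_point('socket_blue','side')[:2]: print('sp',d)
a=im[90:270,200:350,::-1];s=3.3
a=cv2.resize(a,None,fx=s,fy=s)
p=telemetry.get_obs()['eef_pos']
for c in(circ([p[0],p[1],p[2]-.043],.014),circ([p[0],p[1],p[2]+.007],.014),circ([*PK['blue'],.037],.024)):
    q=((proj('side',c)-[200,90]+.5)*s).astype(int);cv2.polylines(a,[q],False,(0,255,255),1)
cv2.imwrite('pics/c.png',a)
E
```

```text
clock: 15.55
eef_pos: [0.6071, -0.1259, 0.1574]
tool_rot: [0.753, 0.658, -0.0, -0.0]
ft_force: [-0.1, 0.0, -1.2]
grip_width: 0.0262
grasp_force: 59.3
shift [0.004 0.001 0.613] turn -0.0005 tcp [ 0.6071 -0.1259  0.1574] yaw 82.4 tilt [-0. -0. -1.] F [-0.1  0.  -1.2] w 0.0262 t 15.55
sp {'at': [0.6093, -0.1207, 0.1171], 'conf': 0.73}
```

View pics/c.png

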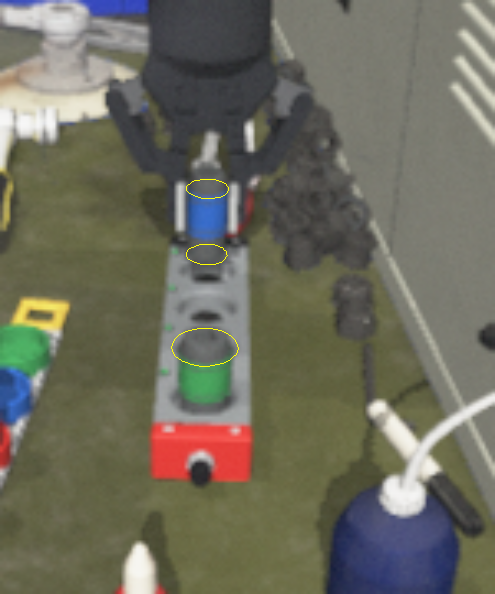

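Green stands in the first pocket and blue is in line with the second, so I'll lower blue.

```bash
python3 -m creep '0 0 0 0.1 0;0 0 0 0.25 0;0 0 0 0.38 0;0 0 0 0.46 0;0 0 0 0.52 0;0 0 0 0.56 0;0 0 0 0.58 0;0 0 0 0.595 0;0 0 0 0.6 0;0 0 0 0.6 0'; python3 -c "
from h import *
go(*PK['blue'],.0655,YS)"
```

```text
clock: 16.9
eef_pos: [0.6079, -0.1256, 0.0674]
tool_rot: [0.752, 0.659, 0.0, 0.0]
ft_force: [0.3, -0.0, -1.8]
grip_width: 0.0264
grasp_force: 59.3
shift [ 0.002 -0.004  0.013] turn -0.0003 tcp [ 0.6079 -0.1256  0.0674] yaw 82.4 tilt [ 0. -0. -1.] F [ 0.3 -0.  -1.8] w 0.0264 t 16.9
```

```bash
python3 -m creep '0 0 -0.004 0.005 0;0 0 -0.004 0.009 0;0 0 -0.004 0.013 0;0 0 -0.004 0.013 0'
```

```text
clock: 17.4
eef_pos: [0.6072, -0.1255, 0.0655]
tool_rot: [0.752, 0.659, 0.0, 0.0]
ft_force: [-1.1, 0.5, 1.8]
grip_width: 0.0264
grasp_force: 59.5
```

```bash
python3 -m creep '0.4 0 0 0 0;0.6 0 0 0 0;0.8 0 0 0 0;0.9 0 0 0 0;0.9 0 0 -0.1 0;0.9 0 0 -0.3 0;0.9 0 0 -0.5 0;1 0 0 -0.62 0;1 0 0 -0.62 0;1 0 0 -0.62 0'; python3 - <<'E'
from h import *
from workcell import camera,spot_point
go(.4475,-.2035,.155,YR)
camera('side')
for k in('green','blue','red','yellow'):
  for d in spot_point('socket_'+k,'side')[:1]: print(k,np.round(d['at'],4),d['conf'])
E
```

```text
clock: 18.65
eef_pos: [0.6068, -0.1254, 0.1579]
tool_rot: [0.752, 0.659, -0.0, -0.0]
ft_force: [0.0, -0.3, -0.2]
grip_width: 0.0854
grasp_force: 0.0
shift [-0.657 -0.984  0.02 ] turn 0.0341 tcp [ 0.6068 -0.1254  0.1579] yaw 82.4 tilt [-0.001  0.    -1.   ] F [ 0.  -0.3 -0.2] w 0.0854 t 18.65
green [ 0.6015 -0.1824  0.0252] 0.84
blue [ 0.6056 -0.1248  0.0259] 0.58
yellow [ 0.4319 -0.2549  0.0155] 0.61
```

```bash
python3 -m creep '1 -0.06 -0.1 0 0;1 -0.19 -0.28 0 0.01;1 -0.36 -0.54 0.02 0.02;1 -0.53 -0.8 0.02 0.034;1 -0.64 -0.96 0.02 0.034;1 -0.657 -0.984 0.15 0.034;1 -0.657 -0.984 0.4 0.034;1 -0.657 -0.984 0.57 0.034;1 -0.657 -0.984 0.64 0.034;1 -0.657 -0.984 0.66 0.034;1 -0.657 -0.984 0.66 0.034;1 -0.657 -0.984 0.66 0.034';python3 -c "
from h import *
go(.4475,-.2035,.059,YR)"
```

```text
clock: 20.4
eef_pos: [0.4486, -0.2039, 0.0602]
tool_rot: [0.786, 0.618, 0.0, 0.001]
ft_force: [-0.4, -0.3, 0.5]
grip_width: 0.0853
grasp_force: 0.0
shift [ 0.001 -0.008  0.008] turn 0.0002 tcp [ 0.4486 -0.2039  0.0602] yaw 76.3 tilt [ 0.002 -0.001 -1.   ] F [-0.4 -0.3  0.5] w 0.0853 t 20.4
```

```bash
python3 -m creep '0.6 0 -0.006 0.008 0;0.3 0 -0.006 0.008 0;0 0 -0.006 0.008 0;0 0 -0.006 0.008 0;0 0 -0.006 0.008 0;0 0 -0.006 0.008 0;0 0 -0.006 0.008 0;0 0 -0.006 0.008 0'; python3 -m creep '0 0 0 -0.1 0;0 0 0 -0.3 0;0 0 0 -0.5 0;0 0 0 -0.65 0;0 0 0 -0.65 0;0 0 0 -0.65 0;0 0 0 -0.65 0'; python3 -c "
from h import *
go(*PK['red'],.157,YS)"
```

```text
clock: 21.4
eef_pos: [0.4471, -0.2035, 0.0584]
tool_rot: [0.786, 0.618, 0.0, 0.0]
ft_force: [-1.3, 0.8, 5.6]
grip_width: 0.0314
grasp_force: 59.5
clock: 22.28
eef_pos: [0.446, -0.203, 0.1542]
tool_rot: [0.786, 0.618, -0.001, -0.001]
ft_force: [0.3, 0.8, -1.8]
grip_width: 0.0316
grasp_force: 59.7
shift [ 1.13   0.881 -0.021] turn -0.0343 tcp [ 0.446  -0.203   0.1542] yaw 76.3 tilt [-0.003  0.001 -1.   ] F [ 0.3  0.8 -1.8] w 0.0316 t 22.275
```

```bash
python3 -m creep '0 0.1 0.08 -0.02 0;0 0.3 0.23 -0.02 0;0 0.53 0.41 -0.02 -0.02;0 0.75 0.58 -0.02 -0.034;0 0.92 0.72 -0.02 -0.034;0 0.98 0.77 -0.02 -0.034;0 0.98 0.77 -0.02 -0.034;0 0.98 0.77 -0.02 -0.034'; python3 - <<'E'
from h import *
go(*PK['red'],.157,YS)
E
```

```text
clock: 23.28
eef_pos: [0.5931, -0.0885, 0.1582]
tool_rot: [0.753, 0.658, -0.001, -0.0]
ft_force: [-0.5, -0.0, -2.3]
grip_width: 0.0317
grasp_force: 59.8
shift [0.143 0.126 0.008] turn -0.0006 tcp [ 0.5931 -0.0885  0.1582] yaw 82.4 tilt [-0.001 -0.    -1.   ] F [-0.5 -0.  -2.3] w 0.0317 t 23.275
```

```bash
python3 -m creep '0 0.06 0.05 0 0;0 0.12 0.11 0 0;0 0.143 0.126 0 0;0 0.143 0.126 0 0;0 0.143 0.126 0 0;0 0.143 0.126 0 0'; python3 - <<'E'
from h import *
from workcell import camera,spot_point,cut_out
go(*PK['red'],.0655,YS)
im=camera('side')
for d in spot_point('socket_red','side')[:2]: print('sp',d)
E
```

```text
clock: 24.02
eef_pos: [0.6154, -0.0694, 0.1585]
tool_rot: [0.753, 0.659, -0.0, -0.0]
ft_force: [-0.6, -0.2, -1.7]
grip_width: 0.0319
grasp_force: 59.8
shift [-0.003 -0.004  0.62 ] turn -0.0004 tcp [ 0.6154 -0.0694  0.1585] yaw 82.4 tilt [-0. -0. -1.] F [-0.6 -0.2 -1.7] w 0.0319 t 24.025
sp {'at': [0.4483, -0.1736, -0.0001], 'conf': 0.71}
sp {'at': [0.6184, -0.0706, 0.1174], 'conf': 0.69}
```

```bash
python3 -m creep '0 -0.003 -0.004 0.1 0;0 -0.003 -0.004 0.25 0;0 -0.003 -0.004 0.38 0;0 -0.003 -0.004 0.46 0;0 -0.003 -0.004 0.52 0;0 -0.003 -0.004 0.56 0;0 -0.003 -0.004 0.59 0;0 -0.003 -0.004 0.605 0;0 -0.003 -0.004 0.607 0;0 -0.003 -0.004 0.607 0'; python3 -c "
from h import *
go(*PK['red'],.0655,YS)"
```

```text
clock: 25.38
eef_pos: [0.6152, -0.0697, 0.0678]
tool_rot: [0.752, 0.659, 0.0, 0.0]
ft_force: [-0.2, -0.4, -1.1]
grip_width: 0.0315
grasp_force: 59.8
shift [-0.001 -0.003  0.015] turn -0.0003 tcp [ 0.6152 -0.0697  0.0678] yaw 82.4 tilt [ 0.001 -0.    -1.   ] F [-0.2 -0.4 -1.1] w 0.0315 t 25.375
```

```bash
python3 -m creep '0 0 -0.003 0.005 0;0 0 -0.003 0.01 0;0 0 -0.003 0.015 0;0 0 -0.003 0.015 0'
```

```text
clock: 25.88
eef_pos: [0.6145, -0.0696, 0.0655]
tool_rot: [0.752, 0.659, 0.0, 0.0]
ft_force: [-1.4, -0.2, 0.9]
grip_width: 0.0315
grasp_force: 60.0
```

```bash
python3 -m creep '0.4 0 0 0 0;0.6 0 0 0 0;0.8 0 0 0 0;0.9 0 0 0 0;0.9 0 0 -0.1 0;0.9 0 0 -0.3 0;0.9 0 0 -0.5 0;1 0 0 -0.62 0;1 -0.2 -0.15 -0.62 0;1 -0.4 -0.3 -0.62 0;1 -0.6 -0.45 -0.62 0.01;1 -0.6 -0.45 -0.62 0.034'; python3 - <<'E'
from h import *
from workcell import camera,spot_point
go(.4318,-.2570,.155,YR)
camera('side')
for k in('green','blue','red','yellow'):
  for d in spot_point('socket_'+k,'side')[:1]: print(k,np.round(d['at'],4),d['conf'])
E
```

```text
clock: 27.38
eef_pos: [0.5341, -0.1517, 0.1597]
tool_rot: [0.788, 0.615, 0.0, 0.0]
ft_force: [0.2, -0.4, -0.6]
grip_width: 0.0855
grasp_force: 0.0
shift [-0.847 -0.491  0.031] turn -0.0017 tcp [ 0.5341 -0.1517  0.1597] yaw 76.0 tilt [ 0.    -0.001 -1.   ] F [ 0.2 -0.4 -0.6] w 0.0855 t 27.375
green [ 0.5983 -0.1804  0.0264] 0.92
yellow [ 0.4321 -0.2582  0.0147] 0.94
```

```bash
python3 -m creep '1 -0.1 -0.06 0 0;1 -0.3 -0.18 0 0;1 -0.55 -0.32 0.02 0;1 -0.75 -0.44 0.02 0;1 -0.84 -0.49 0.02 0;1 -0.847 -0.491 0.15 0;1 -0.847 -0.491 0.4 0;1 -0.847 -0.491 0.57 0;1 -0.847 -0.491 0.65 0;1 -0.847 -0.491 0.67 0;1 -0.847 -0.491 0.67 0;1 -0.847 -0.491 0.67 0';python3 -c "
from h import *
go(.4318,-.257,.059,YR)"
```

```text
clock: 29.12
eef_pos: [0.4348, -0.2562, 0.0587]
tool_rot: [0.786, 0.618, 0.0, 0.001]
ft_force: [0.1, -0.1, 0.7]
grip_width: 0.0858
grasp_force: 0.0
shift [-0.01  -0.018 -0.002] turn 0.0002 tcp [ 0.4348 -0.2562  0.0587] yaw 76.3 tilt [ 0.002 -0.001 -1.   ] F [ 0.1 -0.1  0.7] w 0.0858 t 29.125
```

```bash
python3 -m creep '0.6 -0.01 -0.016 0.003 0;0.3 -0.01 -0.016 0.003 0;0 -0.01 -0.016 0.003 0;0 -0.01 -0.016 0.003 0;0 -0.01 -0.016 0.003 0;0 -0.01 -0.016 0.003 0;0 -0.01 -0.016 0.003 0;0 -0.01 -0.016 0.003 0'; python3 -m creep '0 0 0 -0.1 0;0 0 0 -0.3 0;0 0 0 -0.5 0;0 0 0 -0.65 0;0 0 0 -0.68 0;0 0 0 -0.68 0;0 0 0 -0.68 0'; python3 -c "
from h import *
go(*PK['yellow'],.157,YS)"
```

```text
clock: 30.12
eef_pos: [0.4313, -0.2568, 0.0576]
tool_rot: [0.787, 0.618, -0.0, 0.0]
ft_force: [-3.3, 0.4, 4.9]
grip_width: 0.0285
grasp_force: 59.0
clock: 31.0
eef_pos: [0.4306, -0.2562, 0.158]
tool_rot: [0.786, 0.618, -0.0, -0.001]
ft_force: [0.3, 0.1, -1.7]
grip_width: 0.0285
grasp_force: 59.4
shift [1.87  0.857 0.006] turn -0.0343 tcp [ 0.4306 -0.2562  0.158 ] yaw 76.3 tilt [-0.002  0.001 -1.   ] F [ 0.3  0.1 -1.7] w 0.0285 t 31.0
```

```bash
python3 -m creep '0 0.1 0.05 0 0;0 0.3 0.14 0 0;0 0.6 0.28 0 -0.01;0 0.85 0.4 0 -0.02;0 1 0.46 0 -0.034;0 1 0.46 0 -0.034;0 1 0.46 0 -0.034'; python3 -c "
from h import *
go(*PK['yellow'],.157,YS)"
```

```text
clock: 31.88
eef_pos: [0.5335, -0.127, 0.1586]
tool_rot: [0.752, 0.659, -0.001, -0.0]
ft_force: [-0.8, -0.6, -1.6]
grip_width: 0.0284
grasp_force: 59.5
shift [0.823 0.486 0.01 ] turn -0.0003 tcp [ 0.5335 -0.127   0.1586] yaw 82.4 tilt [-0.001  0.    -1.   ] F [-0.8 -0.6 -1.6] w 0.0284 t 31.875
```

```bash
python3 -m creep '0 0.1 0.06 0 0;0 0.3 0.18 0 0;0 0.55 0.32 0 0;0 0.75 0.44 0 0;0 0.82 0.48 0 0;0 0.823 0.486 0 0;0 0.823 0.486 0 0;0 0.823 0.486 0 0;0 0.823 0.486 0 0'; python3 - <<'E'
from h import *
from workcell import camera,spot_point,cut_out
go(*PK['yellow'],.0648,YS)
im=camera('side')
for d in spot_point('socket_yellow','side')[:2]: print('sp',d)
a=im[70:250,200:350,::-1];s=3.3
a=cv2.resize(a,None,fx=s,fy=s)
p=telemetry.get_obs()['eef_pos']
for c in(circ([p[0],p[1],p[2]-.042],.015),circ([p[0],p[1],p[2]+.008],.015)):
    q=((proj('side',c)-[200,70]+.5)*s).astype(int);cv2.polylines(a,[q],False,(0,255,255),1)
cv2.imwrite('pics/d.png',a)
E
```

```text
clock: 33.0
eef_pos: [0.6222, -0.0154, 0.1595]
tool_rot: [0.753, 0.658, 0.0, 0.0]
ft_force: [-0.2, 0.0, -1.9]
grip_width: 0.0286
grasp_force: 59.6
shift [ 0.008 -0.002  0.631] turn -0.0007 tcp [ 0.6222 -0.0154  0.1595] yaw 82.3 tilt [ 0. -0. -1.] F [-0.2  0.  -1.9] w 0.0286 t 33.0
sp {'at': [0.6247, -0.0164, 0.118], 'conf': 0.58}
```

View pics/d.png

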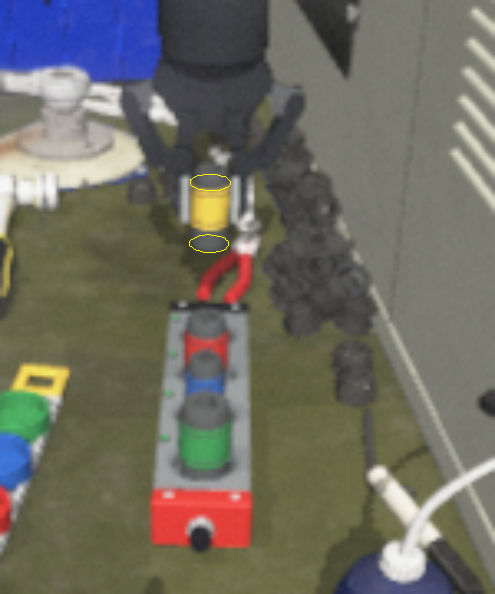

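Green, blue and red stand in pockets 1 to 3. Yellow is held upright and aligned over the fourth, so I'll lower it.

```bash
python3 -m creep '0 0.008 -0.002 0.1 0;0 0.008 -0.002 0.25 0;0 0.008 -0.002 0.38 0;0 0.008 -0.002 0.46 0;0 0.008 -0.002 0.52 0;0 0.008 -0.002 0.57 0;0 0.008 -0.002 0.6 0;0 0.008 -0.002 0.612 0;0 0.008 -0.002 0.612 0;0 0.008 -0.002 0.612 0'; python3 -c "
from h import *
go(*PK['yellow'],.0646,YS)"
```

```text
clock: 34.35
eef_pos: [0.6227, -0.0134, 0.0679]
tool_rot: [0.752, 0.659, 0.0, 0.0]
ft_force: [-0.9, -0.1, -2.5]
grip_width: 0.0284
grasp_force: 59.6
shift [-0.006 -0.004  0.022] turn -0.0003 tcp [ 0.6227 -0.0134  0.0679] yaw 82.4 tilt [ 0.001 -0.    -1.   ] F [-0.9 -0.1 -2.5] w 0.0284 t 34.35
```

```bash
python3 -m creep '0 -0.005 -0.004 0.006 0;0 -0.005 -0.004 0.011 0;0 -0.005 -0.004 0.016 0;0 -0.005 -0.004 0.019 0;0 -0.005 -0.004 0.021 0;0 -0.005 -0.004 0.021 0'
```

```text
clock: 35.1
eef_pos: [0.6216, -0.014, 0.0647]
tool_rot: [0.752, 0.659, 0.0, 0.0]
ft_force: [-1.2, 0.7, 1.8]
grip_width: 0.0287
grasp_force: 59.6
```

```bash
python3 -m creep '0.4 0 0 0 0;0.6 0 0 0 0;0.8 0 0 0 0;0.9 0 0 0 0;0.9 0 0 -0.1 0;0.9 0 0 -0.3 0;0.9 0 0 -0.5 0;1 0 0 -0.7 0;1 0 0 -0.7 0;1 0 0 -0.7 0'; python3 -m creep '1 -0.1 -0.1 0 0;1 -0.3 -0.3 0 0;1 -0.6 -0.6 0 0;1 -0.9 -0.9 0 0;1 -1 -1 0 0;1 -1 -1 0 0;1 -1 -1 0 0'; python3 -m creep '1 -0.1 -0.1 0 0;1 -0.3 -0.3 0 0;1 -0.6 -0.6 0 0;1 -0.6 -0.6 0 0;1 -0.6 -0.6 0 0'; python3 - <<'E'
from h import *
from workcell import camera,spot_point
a=camera('side')[100:320,150:370,::-1];b=camera('top')[130:290,190:410,::-1]
cv2.imwrite('pics/e.png',cv2.resize(np.vstack([a,b]),None,fx=1.55,fy=1.55,interpolation=cv2.INTER_CUBIC))
for k in('green','blue','red','yellow'):
  for d in spot_point('socket_'+k,'side')[:1]: print(k,np.round(d['at'],4),d['conf'],PK[k].round(4))
E
```

```text
clock: 36.35
eef_pos: [0.6215, -0.0141, 0.1694]
tool_rot: [0.752, 0.659, 0.0, 0.0]
ft_force: [1.3, -0.5, -0.8]
grip_width: 0.0856
grasp_force: 0.0
clock: 37.22
eef_pos: [0.4535, -0.1426, 0.1689]
tool_rot: [0.752, 0.659, 0.0, -0.0]
ft_force: [0.2, -1.1, 0.1]
grip_width: 0.085
grasp_force: 0.0
clock: 37.85
eef_pos: [0.3522, -0.2204, 0.1694]
tool_rot: [0.753, 0.658, 0.0, 0.0]
ft_force: [-0.4, 0.3, -0.2]
grip_width: 0.0856
grasp_force: 0.0
green [ 0.5998 -0.1814  0.0274] 0.73 [ 0.6    -0.1808]
blue [ 0.6088 -0.1247  0.0282] 0.66 [ 0.6073 -0.1253]
red [ 0.6167 -0.0684  0.0263] 0.6 [ 0.6147 -0.0697]
yellow [ 0.6257 -0.016   0.0224] 0.57 [ 0.622  -0.0142]
```

View pics/e.png

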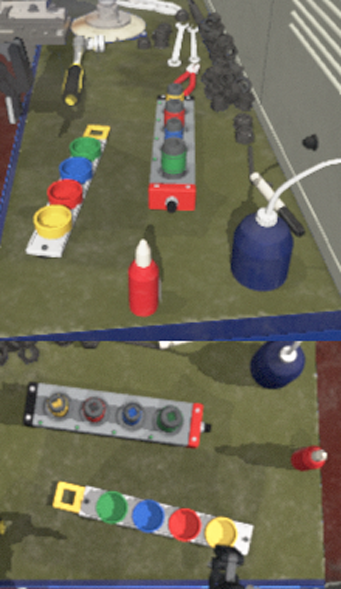

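All four sockets stand upright and seated: green, blue, red, yellow from the red end. The cups are empty, the wrench, oil can and red bottle are where they were, and the gripper is clear.

```bash
python3 -c "
from workcell import ticket
print(ticket.job_done())"
```

```text
the job is handed in; nothing more can be done
None
```

The job is handed in: the four sockets are upright at the bottom of the selector pockets in the order green, blue, red, yellow from the red end, finished at about 38 s of the 99 s allowed, with the wrench, oil can and red bottle untouched.

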